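# Release a tin from the shelf's trigger-operated chute into a tray

## Task

Slide the bamboo tray up to the little shelf so that its back wall is tucked just under the lip of the tin chute, square to it and centred on it. Then squeeze the steel trigger all the way against its fixed black grip and keep it squeezed until the tin has rolled out into the tray, and let go so that the gate shuts again. Do not touch the tin, and leave everything else where it stands.

Things in the scene. Friction and masses are not known exactly. Their poses are not given: they have to be found in the camera images.
- shelf: Fixed two-tier bamboo shelf, 460 mm wide (y), 220 deep (x), 272 high; origin on the table at its centre; front faces its own -x, to the robot. Lower board: top at z 57 mm, underside 45, front edge x = -110. Front leg faces x = -85, y = +-222. An aluminium chute 116 mm wide, centred at y = +90, slopes 10 degrees down to the front; its gate hangs between posts 225 mm high at x = -85.
- lip (a point): Middle of the upper front edge of the chute's floor (6 mm sheet), 66 mm above the table, 25 mm in front of the lower board. Axes as the shelf's: -x is the way out, y across. The tray's 40 mm wall passes below it. The tin drops off here and lands about 40 mm in front.
- grip: Fixed black grip bar, 24 (x) by 20 (y) by 95 mm, on a plinth on the lower board, right of the chute. Origin on its centre line at the foot, 67 mm above the table. Its z runs up the bar, leaning 35 degrees from vertical to the shelf's front and (turned 0.6 rad) right. Bar: z = 5 to 100, y = -10 to +10. Trigger on its +y side. Squeeze at z = 70, fingers closing along y, coming in along -z.
- trigger_pad (a point): Centre line of the steel trigger, 58 mm from its hinge. Flat bar 22 mm wide (grip x), 10 thick, 80 long; hinge at its lower end, at grip y = 17, z = 12 mm, axis along grip x. At rest it slants 0.25 rad off the grip: 46 mm over both at z = 70, outer side y = 41 at its free end (z = 84). Squeezed: parallel to the grip with a 2 mm gap, 32 mm over both (y = -10 to +22).
- trigger (a joint): Trigger angle in rad: 0 at rest, 0.25 fully squeezed. Sprung: about 5 N at the pad at first, 10 N at the end; springs back when let go. It lifts the gate 0.29 m per rad; the tin passes from about 0.19 rad.
- gate (a joint): Height of the steel gate plate across the chute, in m: 0 shut, 0.072 when the trigger is fully squeezed. It follows the trigger.
- tin: Plain aluminium tin, 52 mm in diameter, 90 mm long, 150 g or so, lying across the chute behind the gate. Origin at its centre, y along its axis. It rolls out by itself in about a second once the gate is up.
- tray: Loose open bamboo tray, outside 135 (x) by 155 (y) by 40 mm high, walls 7.5 mm, about 500 g. Origin at the centre of its underside. Its handle is on the -x side, towards the robot. In place its x is parallel to the shelf's x and its origin about 45 mm in front of the lip (lip x = -45, y = 0): the back wall is then 22 mm under the lip. Starts in front of the shelf, right or left.
- sugar_bowl: White ceramic sugar bowl with its lid, 94 mm across, 87 mm high, on the upper tier; origin under its centre. Leave alone.
- scoop: Steel scoop, 135 mm long, on the upper tier; origin under its cup. Leave alone.
- green_lid: Green silicone lid, 74 mm across, on the lower board right; origin under its centre. Leave alone.
- wooden_spoon: Wooden spoon, 200 mm long, on the lower board at the back; origin at its middle. Leave alone.
- clip: Aluminium bag clip, 90 mm long, on the lower board left; origin at its middle. Leave alone.
- mug: White mug, 80 mm across, 90 mm high, on the table in front of the shelf on the side where the tray is not; origin under its centre. Leave alone.
- canister: Glass jar with steel cap, 84 mm across, 120 mm high, on the table right of the shelf; origin under its centre. Leave alone.
- tier_edge (a point): Lower front edge of the slatted upper tier (12 mm thick, 170 mm deep), above the grip, 260 mm above the table. The tier overhangs grip and trigger, so there the tool must come in leaning back towards the robot, along the grip. Axes as the shelf's.
- tray_handle (a point): Centre of the tray's handle, 97.5 mm to -x of the tray's origin and 30 mm above the table: a bamboo block 60 mm long (x), 20 mm wide (y), from 8 to 50 mm high, on the outside of the front wall. Grasp it across y, from above. Axes as the tray's.
There are look-alikes about, which are no part of the job. Leave any orange look-alike of the tray alone. There is more than one size of the tin; the one meant has the size given above.

How it is judged:
On the way, in this order (a step that is already met when the one before it is completed fails the run):
1. the tray stands under the chute's lip, square and centred, with the trigger still unsqueezed and the tin behind the gate (x of tray in the frame of lip between -0.068 and -0.012 m and y of tray in the frame of lip between -0.024 and 0.024 m and angle between the x axis of tray and the x axis of lip, either way round below 0.2 rad and angle between tray's own z axis and vertical below 0.06 rad and height (world z) of tray below 0.006 m and value of joint trigger below 0.05 rad and x of tin in the frame of lip above 0.05 m), for 0.2 s.
2. the tin is in the tray while the trigger is still fully squeezed, between fingers on the trigger and on the fixed grip (value of joint trigger above 0.2 rad and contact force between the fingers and grip above 1 N and x of tin in the frame of tray between -0.05 and 0.05 m and y of tin in the frame of tray between -0.06 and 0.06 m and z of tin in the frame of tray below 0.045 m), for 0.1 s.
At the end, for the whole second after the job is handed in: The tin lies at rest inside the tray; the tray stands flat on the table, centred on the lip within 24 mm and square within 0.2 rad, its origin 12 to 68 mm in front of the lip; the trigger is back at rest (below 0.03 rad) and the gate shut (below 10 mm) (x of tray in the frame of lip between -0.068 and -0.012 m and y of tray in the frame of lip between -0.024 and 0.024 m and angle between the x axis of tray and the x axis of lip, either way round below 0.2 rad and angle between tray's own z axis and vertical below 0.06 rad and height (world z) of tray below 0.006 m and x of tin in the frame of tray between -0.05 and 0.05 m and y of tin in the frame of tray between -0.06 and 0.06 m and z of tin in the frame of tray below 0.045 m and value of joint trigger below 0.03 rad and value of joint gate below 0.01 m and linear speed of each of tin, tray below 0.02 m/s); the robot touches nothing.
It fails at once if the robot touches the tin (contact force between tin and the fingers above 0.5 N or contact force between tin and the arm above 0.5 N).
It fails at once if another thing is moved by more than 30 mm or the sugar bowl or mug tipped (distance of any of sugar_bowl, scoop, green_lid, wooden_spoon, clip, mug, canister from where it was at the start of the episode above 0.03 m or angle between any of sugar_bowl, mug's own z axis and vertical above 0.4 rad).
It also fails if it takes over 51 s, if anything falls off the work surface, if the arm or the gripper's body presses on something with over 40 N, if the wrist force passes 120 N, or if a joint passes its speed limit or range.

## Robot

A 6-joint arm with a two-finger parallel gripper is mounted at the origin on the work surface. World frame = base frame: x ahead of the robot, y to its left, z up, the work surface at z = 0. Lengths are in m, angles in rad, forces in N, time in s.
With the tool pointing down it reaches from about 0.325 to 0.85 m from the base axis. Payload 4.4 kg.
Tool frame: the origin (TCP) lies on the centre line of the jaws, within the pads' length; the fingertips stand robot.tip_reach ahead of it and the grasp point (between the pads) lies 8 mm behind it (robot.tip_reach is the distance from the TCP to the fingertips, in m); z points along the fingers, x is the direction in which the jaws open and shut, and the axes are right-handed (so a half turn about z gives the same grasp; the last joint's range is limited). The gripper opens to 94 mm and grips with 3 to 60 N. Pads are 16 mm wide; open, the fingers measure 119 mm over their backs; the gripper's body (75 mm by 177 mm) begins 78 mm behind the grasp point.
Start: joints at [-1.407, 0.207, 1.542, -0, 1.393, -0.15], TCP at [0.177, -0.547, 0.216] pointing down, gripper open.
Joint ranges: [-2.73, 2.73], [-0.86, 2.22], [0.23, 2.46], [-1.11, 4.25], [0.08, 2.63], [-2.82, 2.82]. Speed limits (rad/s): [2.79, 2.79, 3.14, 3.14, 3.14, 3.14].

## Interface

Orientations are given as a rotation vector (axis times angle).
In Python, from workcell import robot, effector, inverse_kinematics, eyes, workorder, current_time, current_joints, current_joint_velocities, current_effort, current_position, current_tool_rot, current_ft_force, current_ft_torque, current_opening gives the robot as it stands. The module is installed in compiled form; this text tells all that it offers. Calls block until the motion is done:
- robot.move_to(position, orientation): joint-space move of the TCP to a pose.
- robot.move_linear(position, rot=None, velocity=0.15): straight line of the TCP; rot=None keeps the orientation; velocity is the mean speed in m/s.
- robot.move_j(angles): joint-space move.
- effector.gripper_to(opening, grip_force=None): finger opening in m; grip_force is the grip in N (None keeps the last); returns when the fingers have stopped.
- robot.wait(seconds).
- inverse_kinematics(position, orientation): joint angles nearest the present ones, or None.
- eyes.snapshot(name): name is "side" or "top"; returns a dict with "img" (384x512x3 uint8, red, green, blue), "mtx" (3x3 intrinsics, pixels), "dist_coeffs" ([k1, k2, p1, p2, k3] as OpenCV has them; the pictures are not rectified), "cam_to_world" (4x4, takes a point from camera to world coordinates). Camera axes: x right, y down, z forward; pixel columns grow to the right and rows downward; lengths in m; the calibration is good to about 2 mm. A picture is of the moment at which its call begins. There is no depth.
A pose or a line that the arm cannot do raises robot.Unreachable and nothing moves.
- workorder.finish_job(): hands the job in, once; it reports no verdict.
Readings, each from a call of its own:
- current_time(): time.
- current_joints(): joint angles.
- current_joint_velocities(): joint speeds.
- current_effort(): joint torques, N m.
- current_position(): TCP position.
- current_tool_rot(): TCP orientation.
- current_ft_force(): force on the tool from outside, world axes, zero at the start.
- current_ft_torque(): the same for the moment, N m.
- current_opening(): finger opening in m.
Only numpy, scipy, OpenCV 4.12 (cv2) and the standard library are available. Lean on these libraries where they do the work, as an engineer would, in place of code of your own. Each camera call takes 0.05 s, during which the arm holds its last target. There are 200 camera calls.

## Working session

There is one attempt and no reset: what is moved stays moved. The work goes in short steps, each a Python script; the robot and the scene stay as the last script left them, time stands still between calls to the robot, and variables do not carry over. Pictures are saved under pics/ and viewed, about 8 in all and at most 12, crops included, and the job is handed in when it is done.

```bash
mkdir -p pics; cat > h.py <<'E'
import numpy as np, cv2
from workcell import *
from scipy.spatial.transform import Rotation as R
def snap(n,f=None):
    s=eyes.snapshot(n)
    if f: cv2.imwrite('pics/'+f, s['img'][:,:,::-1])
    return s
def ray(s,uv):
    p=cv2.undistortPoints(np.array([[uv]],float),s['mtx'],np.array(s['dist_coeffs'],float))[0,0]
    T=np.array(s['cam_to_world']); return T[:3,3],T[:3,:3]@np.array([p[0],p[1],1])
def onz(s,uv,z):
    o,d=ray(s,uv); return o+d*(z-o[2])/d[2]
def proj(s,P):
    T=np.linalg.inv(np.array(s['cam_to_world'])); r=cv2.Rodrigues(T[:3,:3])[0]
    return cv2.projectPoints(np.array(P,float).reshape(-1,3),r,T[:3,3],s['mtx'],np.array(s['dist_coeffs'],float))[0][:,0]
E
python3 - <<'E'
from h import *
for n in('side','top'):
    s=snap(n); im=cv2.resize(s['img'],(800,600),interpolation=cv2.INTER_CUBIC)
    cv2.imwrite(f'pics/{n}0.png',im[:,:,::-1]); print(n,np.round(s['cam_to_world'],3).tolist(),np.round(s['mtx'],1).tolist())
print(current_time(),robot.tip_reach)
E
```

```text
side [[-0.688, -0.492, 0.533, -0.263], [-0.725, 0.451, -0.52, 0.721], [0.016, -0.745, -0.667, 1.112], [0.0, 0.0, 0.0, 1.0]] [[457.8, 0.0, 254.3], [0.0, 457.8, 196.4], [0.0, 0.0, 1.0]]
top [[-0.005, -0.994, 0.107, 0.359], [-1.0, 0.007, 0.015, -0.021], [-0.016, -0.107, -0.994, 1.614], [0.0, 0.0, 0.0, 1.0]] [[367.8, 0.0, 258.4], [0.0, 367.8, 195.5], [0.0, 0.0, 1.0]]
0.1 0.011
```

View pics/side0.png

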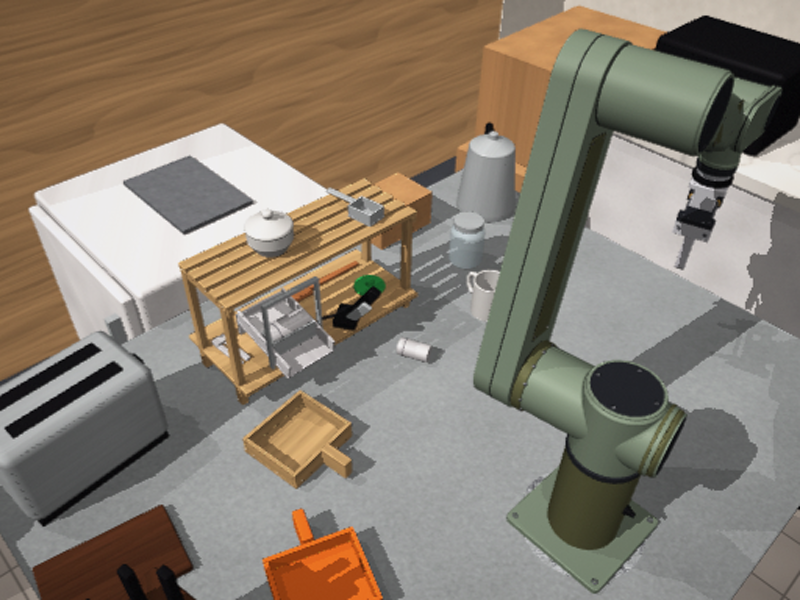

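View pics/top0.png

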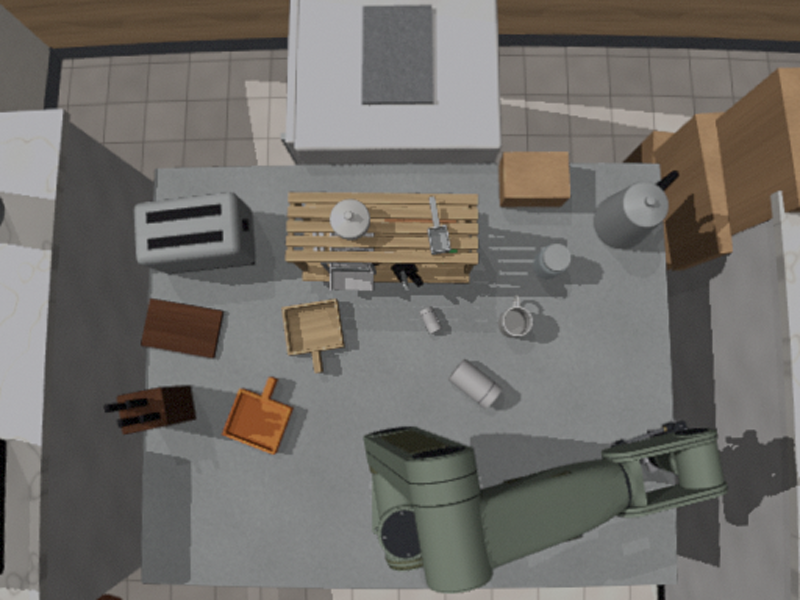

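The side view shows the shelf, with the natural bamboo tray in front of it on the left (handle at about (335,460)), an orange look-alike tray, and spare cylinders. The top view has the tier corners at about (287,194)–(478,263), the tray at (314,327) with its handle at (318,360), and the grip at (405,275).

```bash
cat > m.py <<'E'
from h import *
s=snap('top'); k=512/800
f=lambda u,v,z: onz(s,((u+.5)*k-.5,(v+.5)*k-.5),z)
c=[f(*p,.272) for p in [(287,194),(477,195),(478,263),(287,262)]]
print('tier',np.round(c,3).tolist())
d=f(318,371,.05); print('handle end',d.round(3))
hsv=cv2.cvtColor(s['img'],cv2.COLOR_RGB2HSV)
m=cv2.inRange(hsv,(8,60,60),(30,255,255)); m[:188]=0; m[:, :175]=0; m[250:]=0; m[:,235:]=0
n,l,st,_=cv2.connectedComponentsWithStats(m); i=1+st[1:,4].argmax(); print(st[i])
m=(l==i).astype(np.uint8); m=cv2.morphologyEx(m,cv2.MORPH_CLOSE,np.ones((9,9)))
b=cv2.morphologyEx(m,cv2.MORPH_OPEN,np.ones((19,19)))
r=cv2.boxPoints(cv2.minAreaRect(cv2.findContours(b,0,1)[0][0])); P=np.array([onz(s,q,.04) for q in r]); print('tray',P.round(3).tolist(),P.mean(0).round(3), [np.linalg.norm(P[j]-P[j-1]).round(3) for j in range(4)])
C=np.mean(c,0)
# shelf pose guess: yaw from front/back tier edges
fr=np.array(c[3])-c[2]; bk=np.array(c[0])-c[1]; e=fr+bk; yaw=np.arctan2(-e[0],e[1]); print('C',C.round(3),'yaw',yaw)
E
python3 m.py
python3 - <<'E'
from h import *
s=snap('top'); i=s['img'][115:255,165:325]; cv2.imwrite('pics/topc.png',cv2.resize(i,None,fx=4,fy=4,interpolation=cv2.INTER_CUBIC)[:,:,::-1])
s=snap('side'); i=s['img'][110:320,110:290]; cv2.imwrite('pics/sidec.png',cv2.resize(i,None,fx=2.8,fy=2.8,interpolation=cv2.INTER_CUBIC)[:,:,::-1])
E
```

```text
tier [[0.778, 0.282, 0.272], [0.77, -0.177, 0.272], [0.604, -0.176, 0.272], [0.61, 0.278, 0.272]]
handle end [0.351 0.238 0.05 ]
[ 180  191   40   48 1207]
tray [[0.537, 0.33, 0.04], [0.536, 0.182, 0.04], [0.398, 0.181, 0.04], [0.399, 0.328, 0.04]] [0.468 0.255 0.04 ] [np.float64(0.138), np.float64(0.148), np.float64(0.138), np.float64(0.147)]
C [0.691 0.052 0.272] yaw -0.01522524638523333
```

View pics/topc.png

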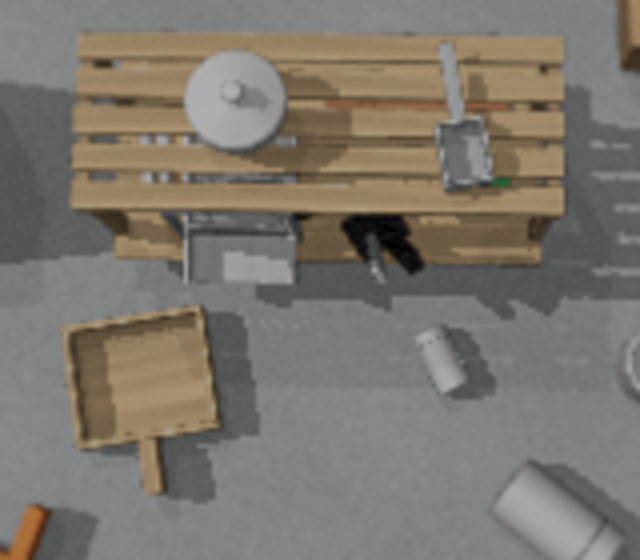

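View pics/sidec.png

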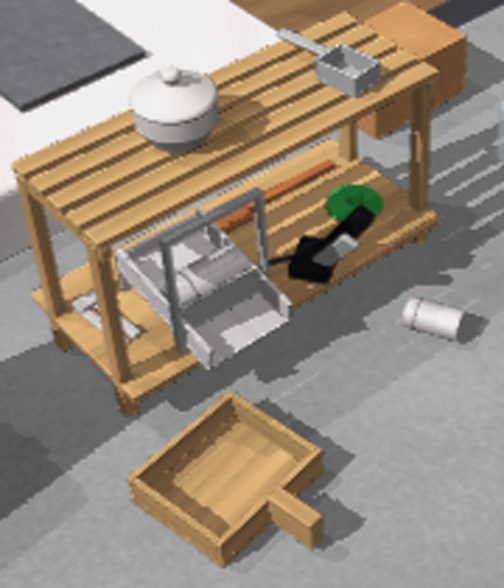

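Top crop: tier corners (78,32)–(564,214), chute front edge (186,283)–(294,284), tray rim (62,328)/(203,306)/(219,425)/(80,449) turned by about 0.15 rad, grip end at about (413,266), trigger end at (378,278). Side crop: grip end at about (368,212), trigger at (335,250), and the tin lies behind the gate.

```bash
cat > m2.py <<'E'
from h import *
s=snap('top'); sd=snap('side')
g=lambda u,v:((u+.5)/4-.5+165,(v+.5)/4-.5+115)
gs=lambda u,v:((u+.5)/2.8-.5+110,(v+.5)/2.8-.5+110)
f=lambda u,v,z: onz(s,g(u,v),z)
t=[f(*p,.272) for p in [(78,32),(563,37),(564,214),(72,206)]]
print('tier',np.round(t,3).tolist(),np.mean(t,0).round(3))
b=[f(*p,.057) for p in [(115,257),(540,265)]]; print('board',np.round(b,3).tolist())
l=[f(*p,.066) for p in [(186,283),(294,284)]]; print('lip',np.round(l,3).tolist())
T=np.array([f(*p,.04) for p in [(62,328),(203,306),(219,425),(80,449)]]); c=T.mean(0)
ax=(T[0]+T[1]-T[2]-T[3]); ay=(T[0]+T[3]-T[1]-T[2]); print('tray',c.round(3),np.arctan2(ax[1],ax[0]),np.arctan2(-ay[0],ay[1]),'handle end',f(153,493,.05).round(3))
sl=[onz(sd,gs(*p),.066) for p in [(211,362),(289,312)]]; print('lip side',np.round(sl,3).tolist())
st=[onz(sd,gs(*p),.272) for p in [(14,165),(347,14),(438,72),(92,244)]]; print('tier side',np.round(st,3).tolist(),np.mean(st,0).round(3))
sT=[onz(sd,gs(*p),.04) for p in [(128,478),(232,394),(324,454),(224,548)]]; print('tray side',np.round(sT,3).tolist(),np.mean(sT,0).round(3))
def tri(a,b):
    o1,d1=ray(s,a);o2,d2=ray(sd,b); k=np.linalg.lstsq(np.c_[d1,-d2],o2-o1,rcond=None)[0]; p,q=o1+k[0]*d1,o2+k[1]*d2; return ((p+q)/2).round(3),np.linalg.norm(p-q).round(4)
print('grip end tri',tri(g(413,266),gs(368,212)),'trig',tri(g(378,278),gs(345,243)))
print('grip end z.149',f(413,266,.149).round(3), onz(sd,gs(368,212),.149).round(3))
E
python3 m2.py
```

```text
tier [[0.783, 0.28, 0.272], [0.773, -0.178, 0.272], [0.604, -0.175, 0.272], [0.616, 0.282, 0.272]] [0.694 0.052 0.272]
board [[0.601, 0.283, 0.057], [0.588, -0.173, 0.057]]
lip [[0.57, 0.204, 0.066], [0.569, 0.089, 0.066]]
tray [0.473 0.256 0.04 ] 0.1521481675573622 0.15713683112255247 handle end [0.348 0.24  0.05 ]
lip side [[0.575, 0.199, 0.066], [0.577, 0.086, 0.066]]
tier side [[0.773, 0.283, 0.272], [0.762, -0.171, 0.272], [0.597, -0.166, 0.272], [0.614, 0.292, 0.272]] [0.686 0.06  0.272]
tray side [[0.523, 0.348, 0.04], [0.541, 0.198, 0.04], [0.409, 0.178, 0.04], [0.387, 0.328, 0.04]] [0.465 0.263 0.04 ]
grip end tri (array([ 0.575, -0.036,  0.148]), np.float64(0.0007)) trig (array([0.568, 0.001, 0.127]), np.float64(0.0069))
grip end z.149 [ 0.575 -0.037  0.149] [ 0.575 -0.036  0.149]
```

```bash
cat > g.py <<'E'
from h import *
yaw=-.024; lip=np.array([.571,.146])
def Rd(y,sgn): # tool down, tool x = sgn * (y axis at yaw)
    x=sgn*np.array([-np.sin(y),np.cos(y),0]); z=np.array([0,0,-1.]); return R.from_matrix(np.c_[x,np.cross(z,x),z]).as_rotvec()
G=R.from_euler('z',yaw+.6)*R.from_euler('y',-np.radians(35)); G=G.as_matrix()
gorg=np.array([.575,-.037,.149])-.1*G[:,2]
def gp(y,z,x=0): return gorg+G@np.array([x,y,z])
def Rg(sgn):
    x=sgn*G[:,1]; z=-G[:,2]; return R.from_matrix(np.c_[x,np.cross(z,x),z]).as_rotvec()
E
python3 - <<'E'
from g import *
for s in(1,-1):
    for p,r in(((.373,.244,.027),Rd(.154,s)),((.373,.244,.2),Rd(.154,s)),((.4285,.149,.027),Rd(yaw,s)),(gp(6,62*0)*0+gp(.006,.065),Rg(s)),(gp(.006,.18),Rg(s)),(gp(.006,.25),Rg(s))):
        q=inverse_kinematics(np.array(p),r); print(s,np.round(p,3),None if q is None else np.round(q,2))
E
```

```text
1 [0.373 0.244 0.027] [ 0.38  0.2   2.   -0.    0.94 -1.34]
1 [0.373 0.244 0.2  ] [ 0.38 -0.06  1.86 -0.    1.34 -1.34]
1 [0.428 0.149 0.027] [ 0.14  0.21  1.99 -0.    0.94 -1.4 ]
1 [ 0.589 -0.021  0.12 ] None
1 [ 0.533 -0.057  0.215] None
1 [ 0.5   -0.079  0.272] None
-1 [0.373 0.244 0.027] [ 0.38  0.2   2.   -0.    0.94  1.8 ]
-1 [0.373 0.244 0.2  ] [ 0.38 -0.06  1.86 -0.    1.34  1.8 ]
-1 [0.428 0.149 0.027] [ 0.14  0.21  1.99 -0.    0.94  1.74]
-1 [ 0.589 -0.021  0.12 ] [-0.48  0.14  1.98  0.74  0.83  0.06]
-1 [ 0.533 -0.057  0.215] [-0.62 -0.1   2.    0.65  1.09  0.11]
-1 [ 0.5   -0.079  0.272] [-0.72 -0.22  1.97  0.62  1.26  0.12]
```

```bash
python3 - <<'E'
from g import *
r=Rd(.154,1)
robot.move_to(np.array([.373,.244,.2]),r)
effector.gripper_to(.06)
robot.move_linear(np.array([.373,.244,.027]),velocity=.15)
print(current_ft_force().round(1) if hasattr(current_ft_force(),'round') else current_ft_force())
effector.gripper_to(.0,grip_force=25); print('open',current_opening(),current_position())
robot.move_linear(np.array([.373,.149,.027]),rot=Rd(yaw,1),velocity=.07)
s=snap('top'); i=s['img'][115:255,165:325]; cv2.imwrite('pics/t2.png',cv2.resize(i,None,fx=4,fy=4,interpolation=cv2.INTER_CUBIC)[:,:,::-1])
print(current_time(),current_opening(),current_position(),current_ft_force())
E
```

```text
[-0.3 -0.8  0.3]
open 0.019606803252192585 [0.3729961  0.24414498 0.02707659]
7.475 0.019930164163807093 [0.37308049 0.14889037 0.0270609 ] [-0.01793052  0.15020095  3.26203986]
```

View pics/t2.png

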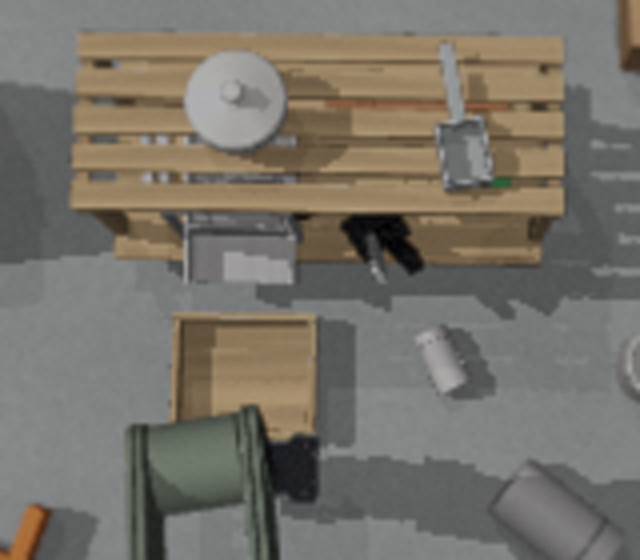

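The tray is held and square: its back rim runs (173,314)–(318,315), ahead of the chute's front edge (186,283)–(294,284). I'll compute the offset and push it in.

```bash
python3 - <<'E'
from g import *
s=snap('top'); g=lambda u,v:((u+.5)/4-.5+165,(v+.5)/4-.5+115)
a,b=onz(s,g(173,314),.04),onz(s,g(318,315),.04); m=(a+b)/2; print(a.round(3),b.round(3),m.round(3))
L=(onz(s,g(186,283),.066)+onz(s,g(294,284),.066))/2
print(L.round(3))
# back wall to sit 22 mm beyond lip, centred
lipm=(L[:2]+lip)/2
d=lipm+[.0225,-.0005]-m[:2]; print('move',d)
assert abs(d[1])<.015 and .04<d[0]<.075
p=np.array(current_position()); p[:2]+=d
robot.move_linear(p,velocity=.06)
print(current_position(),current_ft_force())
effector.gripper_to(.06); p[2]=.25; robot.move_linear(p,velocity=.25)
print(current_time())
robot.move_to(gp(.006,.20),Rg(-1)); effector.gripper_to(.094)
for n in('top','side'):
    s=snap(n); o=(165,115) if n=='top' else (150,140)
    i=s['img'][o[1]:o[1]+140,o[0]:o[0]+130].copy()
    i=cv2.resize(i,None,fx=4,fy=4,interpolation=cv2.INTER_CUBIC)
    for P in [gp(0,.1),gp(0,.005),gp(.0365,.081)]:   # grip top, foot, trigger free end
        u=((proj(s,P)[0]-o)+.5)*4-.5; cv2.circle(i,tuple(int(v) for v in u),3,(255,0,0),1)
    cv2.imwrite(f'pics/{n}3.png',i[:,:,::-1])
    if n=='top': A=i
    else: cv2.imwrite('pics/both3.png',cv2.resize(np.hstack([A,i]),(800,431))[:,:,::-1])
print(current_time(),current_position())
E
```

```text
[0.54  0.222 0.04 ] [0.538 0.065 0.04 ] [0.539 0.143 0.04 ]
[0.57  0.147 0.066]
move [0.05349444 0.00246361]
[0.42586525 0.15118242 0.02654988] [-0.37612632 -0.33414818 -3.82344232]
10.3917
12.55 [ 0.52363447 -0.0632281   0.23093614]
```

View pics/both3.png

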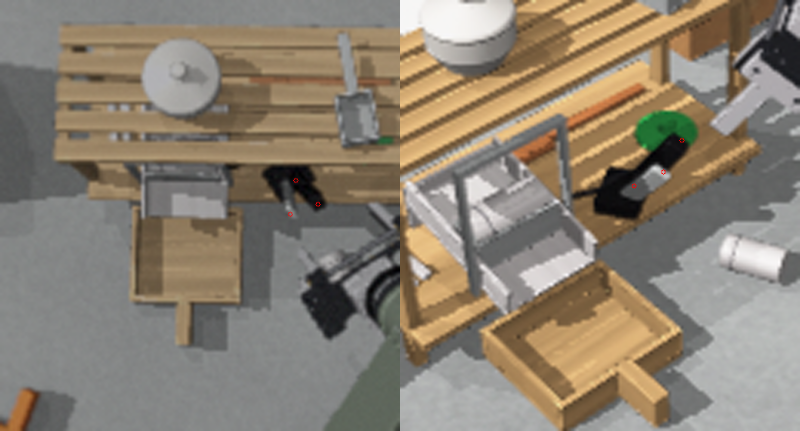

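The red projections sit on the grip end, the foot and the trigger end in both views. The tray is under the chute, its front corners at (132,300) and (240,300), centred on it. Now I'll go in along the grip and squeeze.

```bash
python3 - <<'E'
from g import *
fr=lambda: np.round(G.T@np.array(current_ft_force()),1)
r=Rg(-1)
robot.move_linear(gp(.011,.2),rot=r)
robot.move_linear(gp(.011,.063),velocity=.12); print('in',fr(),np.round(current_position(),3))
robot.move_linear(gp(.006,.063),velocity=.05); print('f',fr())
for o in (.05,.042,.036):
    effector.gripper_to(o,grip_force=30); print(o,round(current_opening(),4),fr())
s=snap('side'); t=snap('top')
cv2.imwrite('pics/sq.png',np.hstack([cv2.resize(x['img'][q[1]:q[1]+140,q[0]:q[0]+130],(400,431),interpolation=cv2.INTER_CUBIC) for x,q in((t,(165,115)),(s,(150,140)))])[:,:,::-1])
print(current_time())
E
```

```text
in [ 0.9 -0.4  0.1] [ 0.587 -0.017  0.119]
f [ 0.7 -0.4  0.1]
0.05 0.0501 [0.1 8.  5.1]
0.042 0.0421 [0.4 7.2 6.5]
0.036 0.0363 [-1.5  5.3  3.9]
15.9833
```

View pics/sq.png

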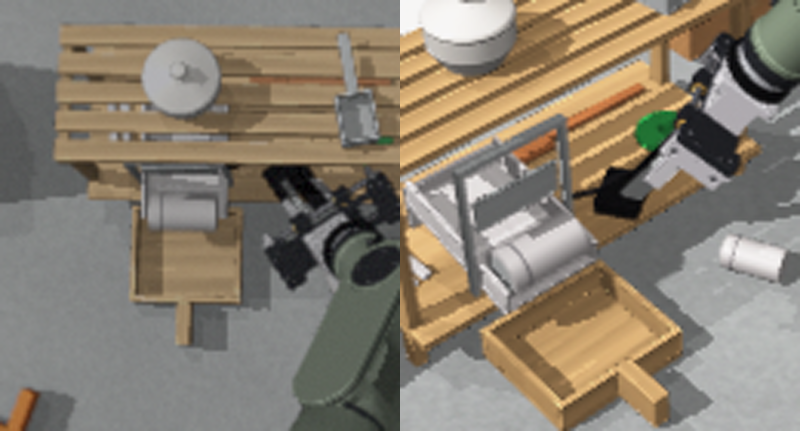

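The gate is up and the tin is already rolling over the lip. I'll close fully and hold.

```bash
python3 - <<'E'
from g import *
fr=lambda: np.round(G.T@np.array(current_ft_force()),1)
effector.gripper_to(.025,grip_force=35); print(round(current_opening(),4),fr(),current_time())
robot.wait(2.0); print(round(current_opening(),4),fr(),np.round(current_position()-gp(.006,.063),4),current_time())
s=snap('side'); t=snap('top')
cv2.imwrite('pics/sq2.png',np.hstack([cv2.resize(x['img'][q[1]:q[1]+140,q[0]:q[0]+130],(400,431),interpolation=cv2.INTER_CUBIC) for x,q in((t,(165,115)),(s,(150,140)))])[:,:,::-1])
E
```

```text
0.0311 [-2.3 -2.1 -2.1] 16.25
0.0315 [-5.  -5.7 -5.9] [-0.0003 -0.0003 -0.0006] 18.25
```

View pics/sq2.png

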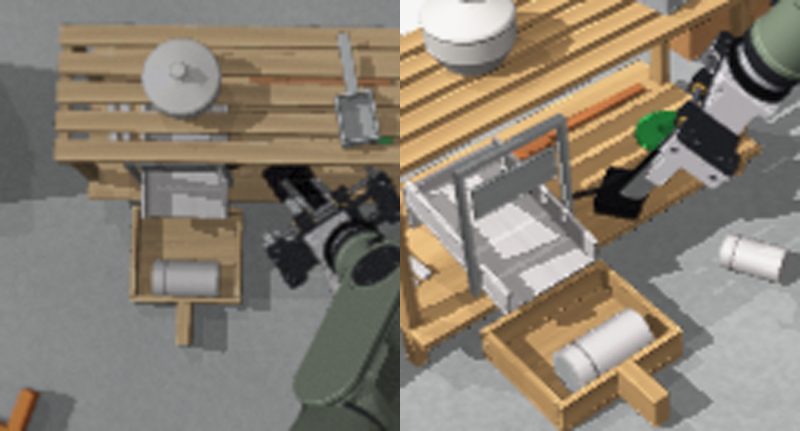

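The tin lies in the tray against its front wall, at about (185,278), with the trigger fully squeezed (opening 31.5 mm). I'll hold briefly, release, retreat and check.

```bash
python3 - <<'E'
from g import *
robot.wait(1.0)
effector.gripper_to(.05); effector.gripper_to(.094)
robot.move_linear(gp(.011,.063),velocity=.05)
robot.move_linear(gp(.011,.25),velocity=.15)
p=np.array(current_position())+[-.08,-.08,.05]
try: robot.move_linear(p,velocity=.15)
except robot.Unreachable: print('unreach')
robot.wait(1); print(current_time(),current_position(),current_ft_force())
s=snap('side'); t=snap('top')
cv2.imwrite('pics/end.png',np.hstack([cv2.resize(x['img'][q[1]:q[1]+140,q[0]:q[0]+130],(400,431),interpolation=cv2.INTER_CUBIC) for x,q in((t,(165,115)),(s,(150,140)))])[:,:,::-1])
E
```

```text
24.3083 [ 0.41654551 -0.1542264   0.32104721] [ 0.1033588   0.35636439 -0.01696882]
```

View pics/end.png

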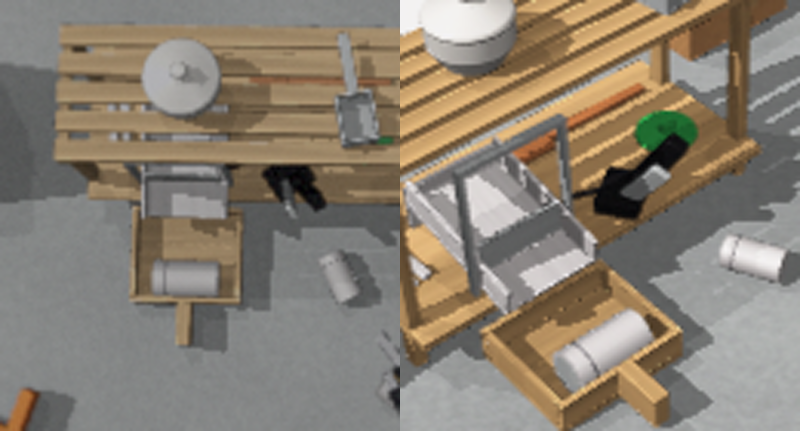

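The tin is at rest in the tray, the gate is shut, the trigger is sprung back, and nothing else has moved. I'll do a quick numeric check of the tray, then hand in.

```bash
python3 - <<'E'
from g import *
s=snap('top'); k=130/400
a,b=[onz(s,(165+u*k,115+v*k),.04) for u,v in((132,300),(241,301))]
m=((a+b)/2)[:2]; x=np.array([np.cos(yaw),np.sin(yaw)]); c=m+.0675*x; d=c-lip
print('tray in lip',d@x,d@np.array([-x[1],x[0]]))
if -.063<d@x<-.017 and abs(d[1])<.02: workorder.finish_job(); print('done')
E
```

```text
tray in lip -0.04802853900355441 -0.004129603378977254
the job is handed in; nothing more can be done
done
```

I slid the tray under the chute's lip, square to it, then squeezed the trigger fully and held it until the tin had rolled into the tray. I then let go and backed the arm away. The job is handed in at about 24 s of the 51 s allowed; the hand-in reports no verdict.

- **Tray:** the last check put its origin 48 mm in front of the lip and about 4 mm off centre, inside the limits of 12–68 mm and 24 mm. The top and side views disagreed by up to about 8 mm on the shelf and tray positions, which is still within tolerance.
- **Squeeze:** the fingers stopped at 31.5 mm, against 32 mm expected for a full squeeze. I could not read the force on the grip itself; I inferred contact from that opening and the small net side force of about 6 N.
- **Tin, gate and trigger:** in the last pictures the tin lies still in the tray against its front wall, the gate is shut and the trigger is back at rest.
- **Everything else:** nothing else visible in those pictures had moved. They did not show the mug or canister, but the arm passed well above both.

No check failed.

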